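# Wedge open a stuck two-part moulding form

### The job

The two halves of the wooden moulding form are stuck together on their dowels. Take the tapered wedge from the stand and push it down into the seam notches at the two ends in turn, a part of the way at each end first, so that neither end ever gets more than about 10 mm further open than the other, until the seam stands at least 15 mm open at both ends; then put the wedge back in its own slot of the stand. Do not pry with the fingers.

Things in the scene. Friction and masses are not known exactly. Their poses are not given: they have to be found in the camera images.
- form: Plywood base board of the split form, 220 x 160 x 18 mm, screwed to the bench; origin: centre of its underside, x along the seam towards end A, z up. On it stand two brown wooden halves, each 200 mm long, 58 mm wide, 80 mm high, meeting flush at the seam on two hidden dowels that protrude 12 mm. Form top 98 mm above the bench. Notch middles: 75 mm from the centre along +x (end A) and -x (B).
- half_left: Half on the +y side of the seam. Origin: on its seam face at the middle of the notch of end A, level with its underside (18 mm above the bench); axes as form. Notches run 52 mm inwards from each end, open on top and at the end: a straight 6 mm slot down to the board, widened by 45 degree chamfers in the top 8 mm to a 22 mm mouth. Chamfers' lower edges: 72 mm above this origin.
- half_right: Mirror image of half_left, -y side. Origin: same point of end A; both origins coincide when closed, their horizontal distance is the opening of end A. Halves can only spread level over the board: a wedge pushed down at one end opens that end alone, both halves moving, against about 5 N of press-fit friction (some 15 N down); they stay where left. Opens to 26 mm at most; closed at the start.
- end_b_left (a point): On half_left: the same point at end B (middle of that notch, on the seam face, level with the underside), 150 mm along -x from the half's origin.
- end_b_right (a point): On half_right: the same point at end B. Its horizontal distance from end_b_left is the opening of end B.
- wedge: Pale wood, 160 g, hangs upright. Origin: middle of its lower edge (tip), z up. Blade 70 mm high, 30 mm wide in x, 4 mm thick in y at the tip, 28.7 mm at the top. Then a collar 66 x 34 x 8 mm, then a rectangular handle, x 34, y 30 mm, 78 to 128 mm above the origin: grip across y at 108. With x along the seam and its tip d below the chamfers' lower edges it opens that end to 0.353 d - 2 mm.
- stand: Plywood stand, 180 (x) x 72 mm, fixed; origin: centre of its underside; top 85 mm above the bench. Two slots, 44 (x) x 38 mm, at x = +44 and -44 mm. One holds the wedge by its collar, tip 15 mm above the bench, wedge's x along the stand's x; the other holds a slicker: round handle up to 143 mm above the bench, straight blunt 28 mm thick blade that does not fit the notches.
There are look-alikes about, which are no part of the job. Leave any red look-alike of the wedge alone.

How it is judged:
By the outcome, as a careful person would: the job done as asked, in the order asked, and still so for the second after the job is handed in, with the robot touching nothing.
It also fails if it takes over 69 s, if anything falls off the work surface, if the arm or the gripper's body presses on something with over 40 N, if the wrist force passes 120 N, or if a joint passes its speed limit or range.

### The arm

A 6-joint arm with a two-finger parallel gripper is mounted at the origin on the work surface. World frame = base frame: x ahead of the robot, y to its left, z up, the work surface at z = 0. Lengths are in m, angles in rad, forces in N, time in s.
With the tool pointing down it reaches from about 0.35 to 0.975 m from the base axis. Payload 4.9 kg.
Tool frame: the origin (TCP) lies midway between the tips of the shut fingers; the grasp point (between the pads) lies 19 mm behind it; z points along the fingers, y is the line along which they close (so a half turn about z gives the same grasp; the last joint's range is limited). The gripper opens to 85 mm and grips with 20 to 120 N. Pads are 22 mm wide; open, the fingers measure 114 mm over their backs; the gripper's body (76 mm by 85 mm) begins 54 mm behind the grasp point. The pads swing forward as they close: fully open they stand 13 mm farther back than shut.
Start: joints at [1.089, 0.053, 1.613, -0, 1.476, -0.119], TCP at [0.222, 0.584, 0.231] pointing down, gripper open.
Joint ranges: [-3.01, 3.01], [-1.01, 2.22], [0.06, 2.58], [-1.02, 4.17], [0.09, 2.62], [-3.14, 3.14]. Speed limits (rad/s): [2.57, 2.57, 3.14, 3.14, 3.14, 3.14].

### API

Orientations are given as a rotation vector (axis times angle).
In Python, from station import telemetry, optics, ctrl gives the robot as it stands.
- The arm moves only by the shell command python3 -m pendant 'ROWS' [FORCE]. ROWS is JSON, one flat list of numbers, 7 for each row, row after row: the turn, a rotation vector about the tool's x, y, z as a fraction of full scale, then the shift along the tool's x, y, z as a fraction of full scale, then the opening, from 0 (shut) to 1 (fully open). In form: [ax, ay, az, tx, ty, tz, fingers, ax, ay, az, tx, ty, tz, fingers, ...]. A call has 1 to 12 rows; each row is the pose to reach, as a shift and turn from the pose commanded when the call began, along the tool's axes at that moment; what a row does not reach only later rows make up. Full scale, the value 1, is 300 mm for a shift and 30 degrees for a turn. A row lasts 1/8 s, in which the tool goes at most 62.5 mm and 10.7 degrees, less where a joint would pass 70% of its speed; a pose out of reach is approached as far as the arm can. A call with a number of a shift or a turn outside -1 to 1 is refused whole. A call with a gripper value outside its range is refused whole. The fingers move at their own pace and stop on an object; FORCE is the grip in N (left out, the last holds). Time passes only in rows, so rows that repeat a pose let the fingers close. It gives the time, the measured TCP pose, the force, the opening and the grip force at its end, in the units of the state.
- telemetry.get_obs(): the state, without advancing time (a new reading comes with each control period).
- optics.get_image(name): name is "scene" or "side" or "wrist"; returns a dict with "image" (400x640x3 uint8, red, green, blue), "depth" (400x640 float32, m along the optical axis (not along the pixel's ray), 0 where there is no reading), "fx", "fy", "cx", "cy" (pixels), "rvec" (rotation vector, rad) and "tvec" (3), from world to camera coordinates, as OpenCV has them. Camera axes: x right, y down, z forward; pixel columns grow to the right and rows downward; lengths in m; the calibration is good to about 2 mm. A picture is of the moment at which its call begins.
- ctrl.finish_job(): hands the job in; it is judged then, once.
The state is a dict: "t": time; "q": joint angles; "dq": joint speeds; "effort": joint torques, N m; "tool_pos": TCP position; "tool_rot": TCP orientation; "contact_force": force on the tool from outside, world axes, zero at the start; "wrist_torque": the same for the moment, N m; "opening": finger opening in m; "grip_force": force on a finger pad.
Only numpy, scipy, OpenCV 4.12 (cv2) and the standard library are available. Lean on these libraries where they do the work, as an engineer would, in place of code of your own. Each camera call takes 0.05 s, during which the arm holds its last target. There are 200 camera calls.

## Working session

There is one attempt and no reset: what is moved stays moved. The work goes in short steps, Python scripts to look and compute and a shell command to move; the robot and the scene stay as the last step left them, time stands still between calls to the robot, and variables do not carry over. Pictures are saved under pics/ and viewed, at most 10 in all, crops included, and the job is handed in when it is done.

```bash
mkdir -p pics; ls
cat > h.py <<'E'
import numpy as np, cv2
from station import telemetry, optics, ctrl
def cam(n):
    d=optics.get_image(n); R=cv2.Rodrigues(np.array(d["rvec"],float))[0]
    return d,R,np.array(d["tvec"],float)
def save(d,f): cv2.imwrite(f,cv2.cvtColor(d["image"],cv2.COLOR_RGB2BGR))
def cloud(d,R,t):
    z=d["depth"]; v,u=np.mgrid[:z.shape[0],:z.shape[1]]
    P=np.stack([(u-d["cx"])/d["fx"]*z,(v-d["cy"])/d["fy"]*z,z],-1)
    W=(P-t)@R; W[z==0]=np.nan; return W
def ray(d,R,t,u,v,h):
    r=R.T@np.array([(u-d["cx"])/d["fx"],(v-d["cy"])/d["fy"],1]); o=-R.T@t
    return o+r*(h-o[2])/r[2]
E
python3 - <<'E'
from h import *
for n in("scene","side"):
    d,R,t=cam(n); save(d,f"pics/{n}0.png"); print(n,-R.T@t)
print(telemetry.get_obs())
E
```

```text
pics
scene [ 0.85602954 -0.26419418  0.70958657]
side [ 0.23642112 -0.5739897   0.67798908]
{'t': 0.1, 'q': array([ 1.08898582e+00,  5.33159336e-02,  1.61414543e+00, -2.75547028e-05,
        1.47597771e+00, -1.19008048e-01]), 'dq': array([-8.15039414e-05,  8.77005392e-05, -3.61684787e-03, -1.26063542e-03,
        1.25668029e-03, -7.95924911e-04]), 'effort': array([ 6.84452461e-04, -3.94901240e+01, -3.71363246e+01, -1.49529865e-04,
        3.90642526e-03, -1.05353601e-05]), 'tool_pos': array([0.22156302, 0.58381786, 0.23017712]), 'tool_rot': array([-5.66670272e-01, -3.08953287e+00,  2.78274594e-03]), 'contact_force': array([ 0.58908949,  0.2840941 , -0.162613  ]), 'wrist_torque': array([ 0.01306017,  0.03391001, -0.03980403]), 'grip_force': 0.0, 'opening': 0.08518023685268707}
```

View pics/scene0.png

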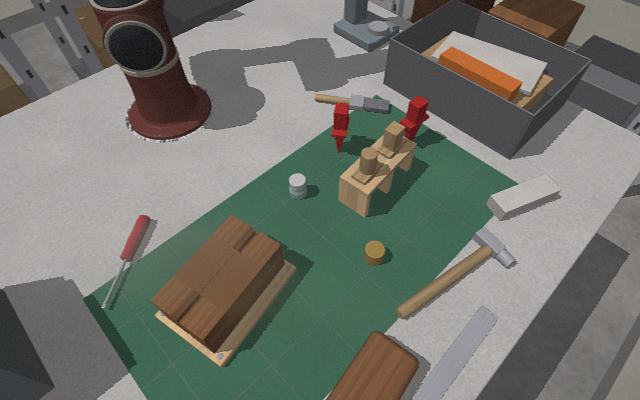

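View pics/side0.png

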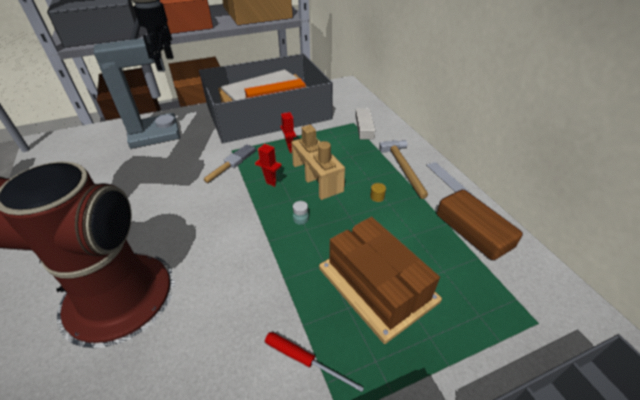

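Scene: form top has corners near (232,217), (285,255), (207,347), (152,300). The stand is near (380,170), with the wedge's rectangular handle at (393,137) and the slicker's round one at (368,160). Red look-alikes stand at (341,125) and (415,118). The side view agrees: wedge (309,137), slicker (325,153).

```bash
cat > meas.py <<'E'
from h import *
def rect(P,lab):
    c,s,a=cv2.minAreaRect((P[:,:2]*1000).astype(np.float32)); b=cv2.boxPoints((c,s,a))
    e=b[1]-b[0]; f=b[2]-b[1]; L=e if np.hypot(*e)>np.hypot(*f) else f
    print(lab,len(P),"c",np.round(c,1),"size",np.round(s,1),"long axis deg",round(np.degrees(np.arctan2(L[1],L[0]))%180,2),"z",round(np.median(P[:,2])*1000,1))
def main(n,form,stand):
    d,R,t=cam(n); W=cloud(d,R,t); Z=W[...,2]
    for lab,(lo,hi),(x0,y0,x1,y1) in (("form",(.092,.106),form),("stand",(.08,.0885),stand),("handles",(.125,.16),stand)):
        m=np.zeros(Z.shape,np.uint8); m[y0:y1,x0:x1]=1
        m&=((Z>lo)&(Z<hi)).astype(np.uint8); I=d["image"].astype(int); m&=(~((I[...,0]>2*I[...,1]))|(I[...,0]<110)).astype(np.uint8)
        k,cc,st,_=cv2.connectedComponentsWithStats(m)
        for i in range(1,k):
            if st[i,4]>(300 if lab!="handles" else 40): rect(W[cc==i],n+" "+lab+str(st[i,:4]))
if __name__=="__main__":
    main("scene",(140,205,300,360),(325,110,425,220))
    main("side",(315,205,450,340),(285,115,355,200))
E
python3 meas.py
```

```text
scene form[150 215 131 126] 7137 c [ 524.4 -192.5] size [118.4 200.5] long axis deg 102.62 z 96.6
scene stand[340 137  76  59] 1061 c [543.1 203.3] size [ 72.6 181.8] long axis deg 96.0 z 83.7
scene handles[383 121  22  20] 273 c [537.7 248. ] size [29.8 35.5] long axis deg 97.85 z 140.8
scene handles[360 147  18  18] 251 c [548.1 159.4] size [31.4 33. ] long axis deg 99.5 z 140.8
side form[330 217 110  93] 4589 c [ 525.  -195.2] size [119.  200.8] long axis deg 102.42 z 98.0
side stand[292 140  53  37] 520 c [543.3 200.5] size [ 73.5 184.2] long axis deg 96.41 z 84.9
side handles[301 125  15  14] 151 c [535.6 245.5] size [31.1 38.3] long axis deg 97.67 z 140.6
side handles[318 142  13  13] 140 c [546.4 154.4] size [30.  31.6] long axis deg 154.69 z 140.6
```

```bash
cat >> h.py <<'E'
def go(x,y,z,ydeg,o=None):
    "mm, deg of tool y in world -> one row of fractions"
    from scipy.spatial.transform import Rotation as Ro
    o=o or telemetry.get_obs(); A=Ro.from_rotvec(o["tool_rot"]); a=np.radians(ydeg)
    Y=np.array([np.cos(a),np.sin(a),0]);Z=np.array([0,0,-1.]);B=Ro.from_matrix(np.stack([np.cross(Y,Z),Y,Z],1))
    r=np.degrees((A.inv()*B).as_rotvec())/30; s=A.inv().apply(np.array([x,y,z])/1000-o["tool_pos"])/.3
    print("t",round(o["t"],2),"row",np.round(r,3),np.round(s,4))
E
python3 - <<'E'
from h import *
go(538.4,245.7,200,6.2)
for n in("scene","side"):
    d,R,t=cam(n);W=cloud(d,R,t);I=d["image"].astype(int)
    m=((I[...,0]>100)&(I[...,1]<50)&(I[...,2]<60)&(W[...,2]>.02)).astype(np.uint8)
    k,cc,st,_=cv2.connectedComponentsWithStats(m)
    for i in range(1,k):
        P=W[cc==i]
        if st[i,4]>60: print(n,st[i],np.round(np.nanmin(P,0)*1000),np.round(np.nanmax(P,0)*1000))
E
```

```text
t 0.2 row [-2.0e-03  1.0e-03  2.1e+00] [-1.3874 -0.6793  0.1023]
scene [400  96  28  35 399] [462. 330.  29.] [529. 489. 129.]
scene [332 103  17  35 412] [389. 190.  70.] [440. 245. 129.]
side [280 112  16  27 269] [494. 325.  22.] [566. 491. 131.]
side [256 144  25  39 429] [379. 188.  21.] [439. 247. 130.]
side [266 333  47  32 501] [ 264. -306.   20.] [ 332. -224.   28.]
```

```bash
python3 -m pendant '[0,0,0.35,-0.2,-0.1,0,0.7, 0,0,0.7,-0.4,-0.2,0,0.7, 0,0,1,-0.6,-0.3,0,0.7, 0,0,1,-0.8,-0.4,0,0.7, 0,0,1,-0.9,-0.44,0,0.7, 0,0,1,-0.9,-0.44,0,0.7]' 40; python3 -c "
from h import *
go(538.4,245.7,200,6.2)"
```

```text
t: 1.05
tool_pos: [0.4294, 0.3628, 0.2313]
tool_rot: [1.354, 2.834, -0.0]
contact_force: [0.1, 1.0, 0.3]
opening: 0.0597
grip_force: 0.0
t 1.05 row [0.000e+00 1.000e-03 1.091e+00] [-0.532   0.0375  0.1047]
```

```bash
python3 -m pendant '[0,0,0.35,-0.2,0,0,0.7, 0,0,0.7,-0.4,0.02,0.04,0.7, 0,0,1,-0.53,0.037,0.08,0.7, 0,0,1,-0.53,0.037,0.08,0.7, 0,0,1,-0.53,0.037,0.08,0.7]'
python3 - <<'E'
from h import *
go(538.4,245.7,107,6.2)
d,R,t=cam("wrist"); save(d,"pics/w1.png"); W=cloud(d,R,t)
print(-R.T@t)
from meas import rect
m=(W[...,2]>.135)&(W[...,2]<.15)
k,cc,st,_=cv2.connectedComponentsWithStats(m.astype(np.uint8))
for i in range(1,k):
    if st[i,4]>200: rect(W[cc==i],str(st[i]))
m=(W[...,2]>.08)&(W[...,2]<.0885); rect(W[m],"st")
E
```

```text
t: 1.68
tool_pos: [0.5358, 0.25, 0.2074]
tool_rot: [-2.033, -2.394, -0.0]
contact_force: [-0.7, 1.1, 0.4]
opening: 0.06
grip_force: 0.0
t 1.68 row [-0.001 -0.001  0.104] [-0.0156  0.0062  0.3345]
[0.52522952 0.31854291 0.35050443]
[ 299  189   51   57 2540] 2540 c [538.3 249.8] size [30.  34.3] long axis deg 95.81 z 143.4
[ 293  314   47   47 1746] 1746 c [547.6 161.5] size [32.9 32.8] long axis deg 49.19 z 143.2
st 10636 c [509.7 215.7] size [184.3 246.5] long axis deg 119.19 z 85.6
```

View pics/w1.png

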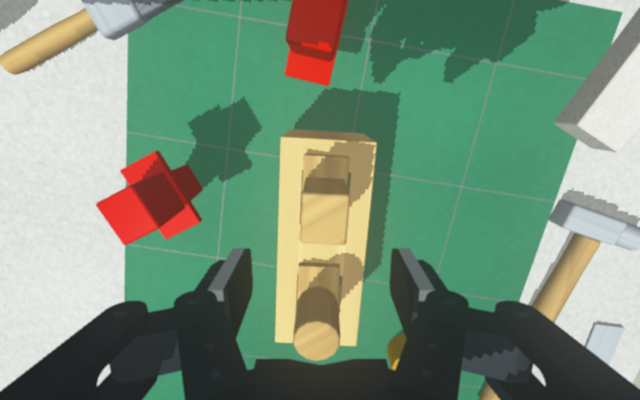

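Wrist view: the rectangular wedge handle top is at (325,217) and the slicker's at (317,340); the reds are clear of the fingers. Descending to grip.

```bash
python3 -m pendant '[0,0,0.1,-0.0075,0.0076,0.05,0.7, 0,0,0.1,-0.0075,0.0076,0.17,0.7, 0,0,0.1,-0.0075,0.0076,0.28,0.7, 0,0,0.1,-0.0075,0.0076,0.335,0.7, 0,0,0.1,-0.0075,0.0076,0.335,0.7, 0,0,0.1,-0.0075,0.0076,0.335,0.2, 0,0,0.1,-0.0075,0.0076,0.335,0.0, 0,0,0.1,-0.0075,0.0076,0.335,0.0, 0,0,0.1,-0.0075,0.0076,0.335,0.0, 0,0,0.1,-0.0075,0.0076,0.335,0.0]' 90
```

```text
t: 2.98
tool_pos: [0.5405, 0.2475, 0.1091]
tool_rot: [2.097, 2.337, 0.005]
contact_force: [-0.5, 0.3, 5.8]
opening: 0.0293
grip_force: 89.4
```

```bash
python3 -m pendant '[0,0,0,0,0,-0.06,0, 0,0,0,0,0,-0.2,0, 0,0,0,0,0,-0.35,0, 0,0,0,0,0,-0.47,0, 0,0,0,0,0,-0.5,0]'
python3 - <<'E'
from h import *
go(524.7,-50,259,12.5)
d,R,t=cam("side"); save(d,"pics/s2.png")
E
```

```text
t: 3.6
tool_pos: [0.5404, 0.2473, 0.2608]
tool_rot: [2.096, 2.336, 0.008]
contact_force: [-0.3, 0.3, -2.0]
opening: 0.0286
grip_force: 88.9
t 3.6 row [ 0.011 -0.001 -0.21 ] [-0.9796 -0.1591  0.0041]
```

View pics/s2.png

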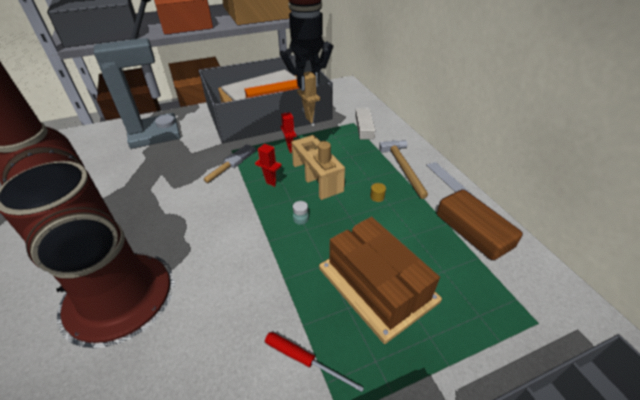

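The wedge is held upright at (311,100), with its slot in the stand empty. Carrying it to the form.

```bash
python3 -m pendant '[0,0,0,-0.15,-0.02,0,0, 0,0,-0.1,-0.35,-0.05,0,0, 0,0,-0.21,-0.55,-0.09,0,0, 0,0,-0.21,-0.75,-0.12,0,0, 0,0,-0.21,-0.9,-0.15,0,0, 0,0,-0.21,-0.98,-0.159,0,0, 0,0,-0.21,-0.98,-0.159,0,0]'
python3 - <<'E'
from h import *
from meas import rect
go(508.5,-120.6,220,12.5)
for n in("wrist",):
    d,R,t=cam(n); save(d,"pics/w2.png"); W=cloud(d,R,t); m=(W[...,2]>.092)&(W[...,2]<.106); k,cc,st,_=cv2.connectedComponentsWithStats(m.astype(np.uint8))
    for i in range(1,k):
        if st[i,4]>500: rect(W[cc==i],str(st[i]))
E
```

```text
t: 4.53
tool_pos: [0.5224, -0.0516, 0.2543]
tool_rot: [-1.968, -2.444, 0.003]
contact_force: [0.3, 1.1, -2.1]
opening: 0.0286
grip_force: 89.0
t 4.53 row [-0.007 -0.003 -0.005] [-0.2151 -0.0939  0.1144]
[ 227  224   59   65 2109] 2109 c [ 478.7 -132.1] size [53.1 62.9] long axis deg 101.94 z 98.5
[ 271  336   81   29 1654] 1654 c [ 548.9 -221.2] size [80.8 31.3] long axis deg 7.83 z 98.6
```

View pics/w2.png

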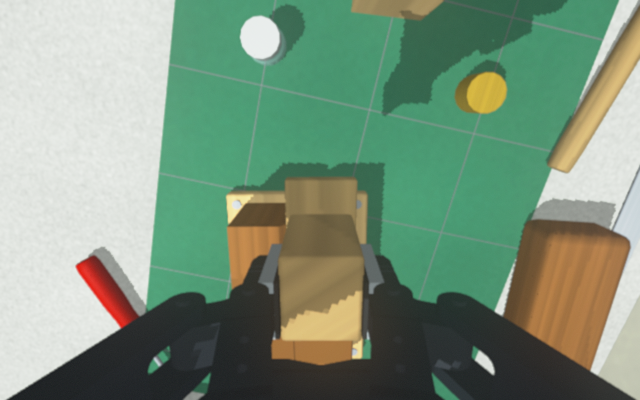

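Wrist view: the wedge handle fills (320,290) and hides the notch. I'll hover over the near notch and measure wedge against form in the two fixed views.

```bash
python3 -m pendant '[0,0,0,-0.08,-0.035,0.04,0, 0,0,0,-0.17,-0.075,0.09,0, 0,0,0,-0.215,-0.094,0.115,0, 0,0,0,-0.215,-0.094,0.115,0, 0,0,0,-0.215,-0.094,0.115,0]'
cat > rel.py <<'E'
from h import *
a=np.radians(12.5); Y=np.array([np.cos(a),np.sin(a)]); X=np.array([-np.sin(a),np.cos(a)])
def main(tag):
    o=telemetry.get_obs(); p=o["tool_pos"]*1000; tip=p[2]-94.1
    print("t",o["t"],"TCP",np.round(p,1),"tcp s,y",round(p[:2]@X,1),round(p[:2]@Y,1),"F",np.round(o["contact_force"],1))
    for n in("scene","side"):
        d,R,t=cam(n); save(d,f"pics/{tag}_{n}.png"); W=cloud(d,R,t)*1000; I=d["image"].astype(int)
        near=np.hypot(W[...,0]-p[0],W[...,1]-p[1])<60
        for lab,lo,hi in(("collar",tip+70,tip+79),("low blade",tip-6,tip+25)):
            Q=W[near&(W[...,2]>lo)&(W[...,2]<hi)]
            if len(Q)<10: continue
            s=Q[:,:2]@X; y=Q[:,:2]@Y
            print(n,lab,len(Q),"s",np.round(np.percentile(s,[1,99]),1),"y",np.round(np.percentile(y,[1,99]),1),"z",np.round(np.percentile(Q[:,2],[1,99]),1))
        F=W[(abs(W[...,2]-98)<6)&(np.hypot(W[...,0]-525,W[...,1]+194)<125)]
        if len(F)>200: s=F[:,:2]@X; y=F[:,:2]@Y; print(n,"form s",np.round(np.percentile(s,[.5,99.5]),1),"y",np.round(np.percentile(y,[.5,99.5]),1),"z",np.median(F[:,2]))
if __name__=="__main__":
    import sys; main(sys.argv[1])
E
python3 rel.py h1; python3 -c "
import cv2
a=cv2.imread('pics/h1_scene.png')[150:370,120:340]; b=cv2.imread('pics/h1_side.png')[120:340,270:490]
cv2.imwrite('pics/h1.png',cv2.resize(cv2.hconcat([a,b]),(800,400)))"
```

```text
t: 5.2
tool_pos: [0.5104, -0.1186, 0.2228]
tool_rot: [1.965, 2.451, 0.001]
contact_force: [-1.1, -0.1, -1.0]
opening: 0.0289
grip_force: 89.1
t 5.2 TCP [ 510.4 -118.6  222.8] tcp s,y -226.3 472.6 F [-1.1 -0.1 -1. ]
scene collar 390 s [-257.2 -192.6] y [456.9 489.8] z [198.9 207.1]
scene low blade 113 s [-239.7 -209.5] y [466.7 478.9] z [127.2 153.4]
scene form s [-401.1 -203.8] y [412.7 528.4] z 96.52921740239239
side collar 217 s [-260.2 -194.6] y [454.  487.9] z [199.5 207.6]
side low blade 89 s [-242.5 -212.6] y [465.6 476.7] z [129.3 153.2]
side form s [-404.1 -205.4] y [411.5 527.5] z 97.96488157310975
```

View pics/h1.png

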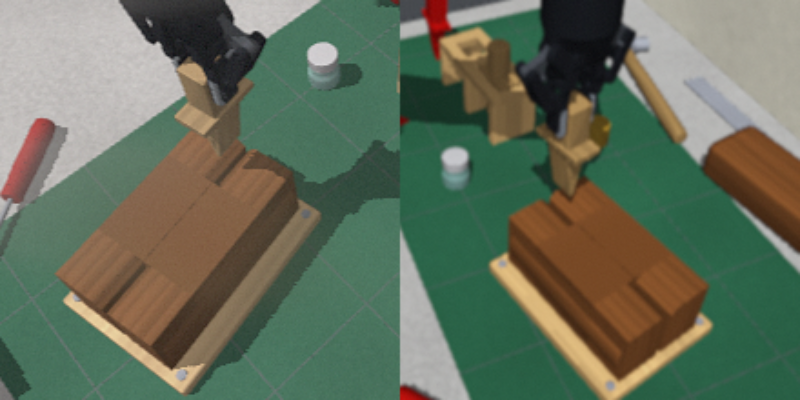

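The wedge hangs upright just above the near notch (left half of the crop, around (225,150)). Wedge centre y is about 472.2 against seam 470.0 in seam axes. Checking for residual lag before correcting.

```bash
cat > st.py <<'E'
from h import *
from rel import X,Y
import sys
o=telemetry.get_obs(); p=o["tool_pos"]*1000
print("t",round(o["t"],2),"z",round(p[2],1),"s,y",round(p[:2]@X,1),round(p[:2]@Y,1),"F",np.round(o["contact_force"],1),"rot",o["tool_rot"].round(3))
if len(sys.argv)>1:
    s,y,z=map(float,sys.argv[1:]); q=X*s+Y*y; go(q[0],q[1],z,12.5)
E
python3 st.py -228.6 470.3 185
```

```text
t 5.3 z 223.1 s,y -226.4 472.7 F [ 0.8 -0.3 -1.3] rot [1.964e+00 2.451e+00 1.000e-03]
t 5.3 row [0.002 0.001 0.003] [-0.0073 -0.0081  0.1268]
```

```bash
python3 -m pendant '[0,0,0,-0.0073,-0.008,0,0, 0,0,0,-0.0073,-0.008,0.05,0, 0,0,0,-0.0073,-0.008,0.1,0, 0,0,0,-0.0073,-0.008,0.12,0, 0,0,0,-0.0073,-0.008,0.12,0]'; python3 st.py -228.6 470.3 155.8
```

```text
t: 5.92
tool_pos: [0.5077, -0.122, 0.1855]
tool_rot: [-1.965, -2.449, 0.001]
contact_force: [0.2, -0.7, -1.7]
opening: 0.0291
grip_force: 89.0
t 5.92 z 185.5 s,y -229.0 469.3 F [ 0.2 -0.7 -1.7] rot [-1.965e+00 -2.449e+00  1.000e-03]
t 5.92 row [-0.002 -0.001  0.   ] [0.0013 0.0035 0.0989]
```

```bash
python3 -m pendant '[0,0,0,0.001,0.003,0.02,0, 0,0,0,0.001,0.003,0.045,0, 0,0,0,0.001,0.003,0.065,0, 0,0,0,0.001,0.003,0.08,0, 0,0,0,0.001,0.003,0.093,0, 0,0,0,0.001,0.003,0.1,0, 0,0,0,0.001,0.003,0.1,0]'; python3 st.py -228.6 470.3 155.8
cat > gap.py <<'E'
from rel import *
import sys
# opening seen on the form top: dark/low points between the halves at each end zone
for n in("scene","side"):
    d,R,t=cam(n); save(d,f"pics/{sys.argv[1]}_{n}.png"); W=cloud(d,R,t)*1000
    m=(abs(W[...,2]-97.5)<5); s=W[...,:2]@X+303.6; y=W[...,:2]@Y-470
    for e in(60,40,20,0,-20,-40,-60,75,-75,92,-92):
        q=y[m&(abs(s-e)<6)&(abs(y)<80)]
        if len(q)<15: continue
        L=q[q>0];r=q[q<0]
        f=lambda a,k: round(float(np.percentile(a,k)),1) if len(a)>8 else None
        print(n,e,"right",f(r,1),f(r,99),"left",f(L,1),f(L,99))
E
python3 gap.py g1
```

```text
t: 6.8
tool_pos: [0.5103, -0.1221, 0.1582]
tool_rot: [1.964, 2.447, 0.002]
contact_force: [0.4, 0.4, 4.5]
opening: 0.029
grip_force: 89.9
t 6.8 z 158.2 s,y -229.7 471.8 F [0.4 0.4 4.5] rot [1.964e+00 2.447e+00 2.000e-03]
t 6.8 row [0.007 0.004 0.   ] [ 0.0036 -0.0051  0.0078]
scene 60 right -59.2 -10.8 left 4.0 62.6
scene 40 right -58.2 -1.0 left 4.9 61.8
scene 20 right -58.6 -1.1 left 3.9 61.5
scene 0 right -57.2 -0.6 left 3.0 60.4
scene -20 right -57.8 -0.5 left 2.6 60.4
scene -40 right -57.3 -0.7 left 2.3 59.3
scene -60 right -56.8 -6.3 left 8.9 58.6
scene 75 right -60.1 -40.9 left 8.7 62.8
scene -75 right -56.9 -5.0 left 9.1 58.5
scene 92 right None None left 9.6 63.4
scene -92 right -56.8 -6.7 left 7.7 57.9
side 60 right -59.8 -2.3 left 2.8 61.2
side 40 right -59.4 -2.6 left 3.3 61.6
side 20 right -59.0 -2.5 left 2.7 60.7
side 0 right -59.2 -1.3 left 2.4 60.6
side -20 right -59.0 -1.8 left 2.1 59.6
side -40 right -58.9 -0.5 left 1.2 58.4
side -60 right -58.2 -6.4 left 6.9 58.5
side 75 right -60.0 -5.5 left 49.7 62.8
side -75 right -58.4 -6.9 left 6.3 57.1
side 92 right -60.4 -7.5 left 49.6 62.9
side -92 right -57.9 -6.6 left 3.8 58.0
```

End A is about 7 mm open. Now end B.

```bash
python3 -m pendant '[0,0,0,0,-0.003,-0.05,0, 0,0,0,0,-0.003,-0.15,0, 0,0,0,-0.02,-0.004,-0.23,0, 0,0,0,-0.2,-0.005,-0.23,0, 0,0,0,-0.4,-0.005,-0.23,0, 0,0,0,-0.496,-0.005,-0.22,0, 0,0,0,-0.496,-0.005,-0.2,0, 0,0,0,-0.496,-0.005,-0.2,0]'; python3 st.py -378.6 470.3 185;python3 rel.py h2
```

```text
t: 7.9
tool_pos: [0.5388, -0.2663, 0.2151]
tool_rot: [-1.964, -2.448, 0.0]
contact_force: [-0.5, 0.2, -1.2]
opening: 0.0288
grip_force: 89.5
t 7.9 z 215.1 s,y -376.6 468.4 F [-0.5  0.2 -1.2] rot [-1.964 -2.448  0.   ]
t 7.9 row [-0.004 -0.005  0.001] [-0.0067  0.0065  0.1003]
t 7.9 TCP [ 538.8 -266.3  215.1] tcp s,y -376.6 468.4 F [-0.5  0.2 -1.2]
scene collar 534 s [-407.2 -342.2] y [452.3 486. ] z [191.4 199.7]
scene low blade 121 s [-389.3 -359.8] y [464.1 474.6] z [119.9 145.4]
scene form s [-401.9 -203.7] y [411.6 532.3] z 96.50278111643925
side collar 288 s [-409.9 -345.4] y [450.4 484.2] z [191.9 200. ]
side low blade 112 s [-392.1 -361.9] y [461.7 471.7] z [121.9 145.7]
side form s [-405.  -205.8] y [409.7 530.9] z 97.88616500290122
```

```bash
python3 -m pendant '[0,0,0,-0.006,0.006,0.02,0, 0,0,0,-0.006,0.006,0.06,0, 0,0,0,-0.006,0.006,0.09,0, 0,0,0,-0.006,0.006,0.11,0, 0,0,0,-0.006,0.006,0.13,0, 0,0,0,-0.006,0.006,0.15,0, 0,0,0,-0.006,0.006,0.17,0, 0,0,0,-0.006,0.006,0.185,0, 0,0,0,-0.006,0.006,0.202,0, 0,0,0,-0.006,0.006,0.205,0, 0,0,0,-0.006,0.006,0.205,0]'; python3 st.py -378.6 470.3 155.8;python3 gap.py g2 | grep -E " -?(92|75|60) r"
```

```text
t: 9.38
tool_pos: [0.5433, -0.2696, 0.1571]
tool_rot: [1.963, 2.446, 0.001]
contact_force: [-0.4, 0.1, 4.8]
opening: 0.0292
grip_force: 90.5
t 9.38 z 157.1 s,y -380.8 472.1 F [-0.4  0.1  4.8] rot [1.963e+00 2.446e+00 1.000e-03]
t 9.38 row [0.007 0.006 0.   ] [ 0.0073 -0.0059  0.0043]
scene 60 right -58.8 -8.8 left 13.6 63.2
scene -60 right None None left 9.8 63.8
scene 75 right -60.0 -9.2 left 13.4 63.0
scene -75 right None None left 9.6 63.7
scene 92 right -59.7 -8.6 left 12.8 62.9
scene -92 right -60.1 -39.1 left 9.3 63.3
side 60 right -60.9 -10.4 left 10.2 61.9
side -60 right -60.3 -6.7 left None None
side 75 right -61.1 -11.3 left 9.8 62.1
side -75 right -59.9 -5.6 left 49.7 62.5
side 92 right -60.7 -9.6 left 10.5 61.7
side -92 right -60.2 -4.5 left 0.4 62.5
```

```bash
python3 -m pendant '[0,0,0,0,-0.003,-0.05,0, 0,0,0,0,-0.003,-0.15,0, 0,0,0,0.02,-0.003,-0.23,0, 0,0,0,0.2,-0.003,-0.23,0, 0,0,0,0.4,-0.003,-0.23,0, 0,0,0,0.507,-0.003,-0.22,0, 0,0,0,0.507,-0.003,-0.2,0, 0,0,0,0.507,-0.003,-0.2,0]'; python3 st.py -228.6 471.2 131.7
```

```text
t: 10.48
tool_pos: [0.5076, -0.1207, 0.2144]
tool_rot: [-1.966, -2.45, 0.001]
contact_force: [-0.2, -0.2, -1.3]
opening: 0.0289
grip_force: 89.6
t 10.47 z 214.4 s,y -227.7 469.5 F [-0.2 -0.2 -1.3] rot [-1.966e+00 -2.450e+00  1.000e-03]
t 10.47 row [-0.002  0.     0.   ] [-0.003   0.0061  0.2755]
```

```bash
python3 -m pendant '[0,0,0,-0.003,0.005,0.03,0, 0,0,0,-0.003,0.005,0.07,0, 0,0,0,-0.003,0.005,0.11,0, 0,0,0,-0.003,0.005,0.15,0, 0,0,0,-0.003,0.005,0.17,0, 0,0,0,-0.003,0.005,0.19,0, 0,0,0,-0.003,0.005,0.21,0, 0,0,0,-0.003,0.005,0.235,0, 0,0,0,-0.003,0.005,0.255,0, 0,0,0,-0.003,0.005,0.27,0, 0,0,0,-0.003,0.005,0.28,0, 0,0,0,-0.003,0.005,0.28,0]'; python3 st.py -228.6 471.2 131.7;python3 gap.py g3 | grep -E " -?(92|75|60) r"
```

```text
t: 11.98
tool_pos: [0.5113, -0.1215, 0.133]
tool_rot: [1.963, 2.447, 0.002]
contact_force: [-0.1, -0.6, 5.3]
opening: 0.0288
grip_force: 90.7
t 11.97 z 133.0 s,y -229.3 472.9 F [-0.1 -0.6  5.3] rot [1.963e+00 2.447e+00 2.000e-03]
t 11.97 row [0.007 0.005 0.001] [ 0.0023 -0.0056  0.0042]
scene 60 right -62.1 -24.9 left 15.3 67.9
scene -60 right -59.8 -8.7 left 14.7 63.8
scene 75 right -63.8 -30.4 left 14.3 68.5
scene -75 right -58.7 -8.2 left 13.4 63.6
scene 92 right None None left 14.5 69.4
scene -92 right -59.1 -7.0 left 12.9 63.1
side 60 right -63.2 -9.2 left 32.0 66.8
side -60 right -60.9 -10.7 left 11.4 63.5
side 75 right -63.9 -9.5 left 33.6 68.4
side -75 right -60.4 -9.8 left 11.3 61.3
side 92 right -64.4 -13.9 left 50.5 67.8
side -92 right -60.1 -8.9 left 10.5 62.4
```

```bash
python3 -m pendant '[0,0,0,0,-0.003,-0.05,0, 0,0,0,0,-0.003,-0.15,0, 0,0,0,0,-0.003,-0.27,0, 0,0,0,-0.03,-0.003,-0.31,0, 0,0,0,-0.2,-0.003,-0.31,0, 0,0,0,-0.4,-0.003,-0.3,0, 0,0,0,-0.496,-0.003,-0.28,0, 0,0,0,-0.496,-0.003,-0.28,0, 0,0,0,-0.496,-0.003,-0.28,0]'; python3 st.py -378.6 471.7 131.7
```

```text
t: 13.2
tool_pos: [0.5403, -0.2659, 0.2137]
tool_rot: [-1.965, -2.448, 0.0]
contact_force: [-0.4, 0.0, -1.0]
opening: 0.0287
grip_force: 89.8
t 13.2 z 213.7 s,y -376.5 469.9 F [-0.4  0.  -1. ] rot [-1.965 -2.448  0.   ]
t 13.2 row [-0.003 -0.004  0.   ] [-0.0075  0.0063  0.2732]
```

```bash
python3 -m pendant '[0,0,0,-0.007,0.005,0.03,0, 0,0,0,-0.007,0.005,0.07,0, 0,0,0,-0.007,0.005,0.11,0, 0,0,0,-0.007,0.005,0.15,0, 0,0,0,-0.007,0.005,0.17,0, 0,0,0,-0.007,0.005,0.19,0, 0,0,0,-0.007,0.005,0.21,0, 0,0,0,-0.007,0.005,0.235,0, 0,0,0,-0.007,0.005,0.255,0, 0,0,0,-0.007,0.005,0.27,0, 0,0,0,-0.007,0.005,0.28,0, 0,0,0,-0.007,0.005,0.28,0]'; python3 st.py -378.6 471.7 131.7;python3 gap.py g4 | grep -E " -?(92|75|60) r"
```

```text
t: 14.7
tool_pos: [0.5444, -0.2691, 0.133]
tool_rot: [1.963, 2.447, 0.001]
contact_force: [0.9, -0.7, 5.6]
opening: 0.029
grip_force: 90.6
t 14.7 z 133.0 s,y -380.6 473.3 F [ 0.9 -0.7  5.6] rot [1.963e+00 2.447e+00 1.000e-03]
t 14.7 row [0.006 0.007 0.   ] [ 0.0066 -0.0053  0.0043]
scene 60 right -63.7 -12.3 left 18.9 68.9
scene -60 right None None left 15.9 68.9
scene 75 right -63.3 -13.0 left 18.6 68.4
scene -75 right None None left 15.1 69.2
scene 92 right -63.5 -11.9 left 19.2 68.2
scene -92 right -62.0 -23.8 left 15.8 69.2
side 60 right -64.5 -13.8 left 15.8 67.0
side -60 right -62.8 -9.5 left None None
side 75 right -64.1 -12.7 left 16.0 68.5
side -75 right -63.4 -8.6 left 42.9 68.1
side 92 right -64.1 -13.3 left 14.7 66.9
side -92 right -63.0 -8.0 left 32.2 67.5
```

```bash
python3 -m pendant '[0,0,0,0,-0.003,-0.05,0, 0,0,0,0,-0.003,-0.15,0, 0,0,0,0,-0.003,-0.3,0, 0,0,0,0,-0.003,-0.42,0, 0,0,0,0.15,-0.003,-0.43,0, 0,0,0,0.35,-0.003,-0.43,0, 0,0,0,0.55,0.02,-0.43,0, 0,0,0,0.75,0.06,-0.43,0, 0,0,0,0.9,0.1,-0.43,0, 0,0,0,0.95,0.12,-0.43,0, 0,0,0,0.95,0.12,-0.43,0]'; python3 -c "
from h import *
go(539.3,247,262,6.2)"; python3 gap.py g5 | grep -E " -?(92|75|60) r"
```

```text
t: 16.18
tool_pos: [0.5161, 0.0183, 0.2597]
tool_rot: [-1.964, -2.452, 0.002]
contact_force: [-0.3, -0.3, -1.9]
opening: 0.0285
grip_force: 89.8
t 16.18 row [-0.002  0.001  0.213] [ 0.7271  0.2419 -0.0084]
scene 60 right -63.7 -13.3 left 19.2 68.4
scene -60 right -62.8 -12.0 left 18.9 68.8
scene 75 right -63.5 -13.0 left 18.8 68.7
scene -75 right -63.3 -11.5 left 19.1 69.0
scene 92 right -63.8 -13.2 left 19.4 68.8
scene -92 right -62.0 -10.5 left 19.1 68.9
side 60 right -64.2 -13.6 left 15.6 67.0
side -60 right -63.5 -12.0 left 16.6 68.1
side 75 right -64.1 -13.0 left 15.7 68.6
side -75 right -63.9 -11.5 left 16.4 67.9
side 92 right -64.4 -12.7 left 16.2 67.9
side -92 right -64.0 -11.7 left 15.0 68.0
```

Both ends are about 16 mm open by the outer widths (132 against 115.6). Returning the wedge.

```bash
python3 -m pendant '[0,0,0.1,0.15,0.05,-0.01,0, 0,0,0.21,0.35,0.11,-0.02,0, 0,0,0.21,0.55,0.18,-0.02,0, 0,0,0.21,0.68,0.225,-0.015,0, 0,0,0.21,0.727,0.242,-0.01,0, 0,0,0.21,0.727,0.242,-0.01,0, 0,0,0.21,0.727,0.242,-0.01,0]'
python3 - <<'E'
from h import *
a=np.radians(6.2); Y=np.array([np.cos(a),np.sin(a)]); X=np.array([-np.sin(a),np.cos(a)])
o=telemetry.get_obs(); p=o["tool_pos"]*1000; tip=p[2]-94.1
print("TCP s,y",p[:2]@X,p[:2]@Y,p[2],"slot est",np.array([538.4,245.7])@X,np.array([538.4,245.7])@Y)
go(538.4,245.7,109,6.2)
for n in("scene","side"):
    d,R,t=cam(n); save(d,f"pics/p_{n}.png"); W=cloud(d,R,t)*1000
    near=np.hypot(W[...,0]-p[0],W[...,1]-p[1])<60
    for lab,lo,hi in(("collar",tip+69,tip+80),("low blade",tip-6,tip+25)):
        Q=W[near&(W[...,2]>lo)&(W[...,2]<hi)]
        if len(Q): print(n,lab,"s",np.percentile(Q[:,:2]@X,[1,99]).round(1),"y",np.percentile(Q[:,:2]@Y,[1,99]).round(1),"z",np.percentile(Q[:,2],[1,99]).round(1))
    Q=W[(abs(W[...,2]-85)<4.5)&(np.hypot(W[...,0]-543.2,W[...,1]-202)<105)]
    print(n,"stand s",np.percentile(Q[:,:2]@X,[.5,99.5]).round(1),"y",np.percentile(Q[:,:2]@Y,[.5,99.5]).round(1))
a=cv2.imread('pics/p_scene.png')[40:240,290:490]; b=cv2.imread('pics/p_side.png')[50:250,220:420]
cv2.imwrite('pics/p.png',cv2.resize(cv2.hconcat([a,b]),(800,400)))
E
```

```text
t: 17.15
tool_pos: [0.5403, 0.2448, 0.2627]
tool_rot: [2.1, 2.336, -0.001]
contact_force: [0.5, -0.3, -2.0]
opening: 0.0289
grip_force: 89.8
TCP s,y 185.06936451750022 563.5498569202533 262.742240143205 slot est 186.11603873587518 561.7863206996643
t 17.15 row [-0.001  0.001 -0.004] [ 0.0039 -0.0057  0.5125]
scene collar s [152.8 216.7] y [546.7 580. ] z [238.4 248.2]
scene low blade s [170.7 201.9] y [557.8 568.5] z [168.5 192.5]
scene stand s [ 53.3 233.3] y [525.9 597.7]
side collar s [148.8 215. ] y [544.8 577.9] z [239.5 248.4]
side low blade s [167.4 199.5] y [556.5 567.7] z [168.3 193.3]
side stand s [ 50.  231.2] y [525.2 598.3]
```

View pics/p.png

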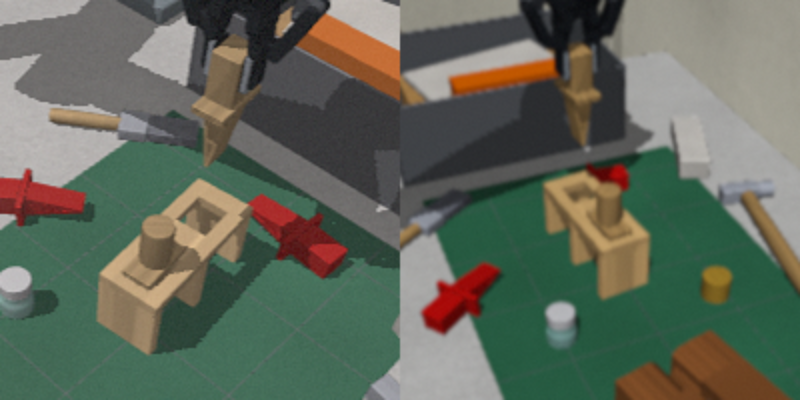

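The wedge hangs above its empty slot. But both red look-alikes, which were standing, now lie on the bench (crop (40,200) and (300,235)). Checking when that happened.

Run:
```python
import cv2,numpy as np
for f in ["scene0","h1_scene","g1_scene","h2_scene","g2_scene","g3_scene","g4_scene","g5_scene","p_scene"]:
    I=cv2.imread(f"pics/{f}.png").astype(int)
    m=((I[...,2]>90)&(I[...,1]<50)&(I[...,0]<60)); m[:90]=0;m[200:]=0; m[:,:250]=0
    k,cc,st,_=cv2.connectedComponentsWithStats(m.astype(np.uint8))
    print(f,[list(s) for s in st[1:] if s[4]>60])
tiles=[cv2.imread(f"pics/{f}.png")[90:190,290:490] for f in("h1_scene","g1_scene","g3_scene","g5_scene")]
cv2.imwrite("pics/red.png",cv2.resize(cv2.vconcat([cv2.hconcat(tiles[:2]),cv2.hconcat(tiles[2:])]),(800,400)))
```

```text
scene0 [[np.int32(400), np.int32(96), np.int32(29), np.int32(35), np.int32(446)], [np.int32(332), np.int32(103), np.int32(17), np.int32(49), np.int32(497)]]
h1_scene [[np.int32(401), np.int32(98), np.int32(29), np.int32(41), np.int32(505)], [np.int32(305), np.int32(107), np.int32(35), np.int32(45), np.int32(652)]]
g1_scene [[np.int32(301), np.int32(135), np.int32(32), np.int32(12), np.int32(232)], [np.int32(280), np.int32(138), np.int32(22), np.int32(15), np.int32(152)], [np.int32(415), np.int32(138), np.int32(48), np.int32(41), np.int32(641)]]
h2_scene [[np.int32(280), np.int32(134), np.int32(53), np.int32(19), np.int32(382)], [np.int32(415), np.int32(138), np.int32(48), np.int32(41), np.int32(587)]]
g2_scene [[np.int32(280), np.int32(134), np.int32(52), np.int32(19), np.int32(378)], [np.int32(415), np.int32(140), np.int32(48), np.int32(39), np.int32(432)]]
g3_scene [[np.int32(280), np.int32(134), np.int32(53), np.int32(19), np.int32(407)], [np.int32(415), np.int32(138), np.int32(48), np.int32(41), np.int32(663)]]
g4_scene [[np.int32(281), np.int32(134), np.int32(52), np.int32(19), np.int32(390)], [np.int32(416), np.int32(139), np.int32(47), np.int32(40), np.int32(430)]]
g5_scene [[np.int32(318), np.int32(134), np.int32(14), np.int32(13), np.int32(94)], [np.int32(280), np.int32(137), np.int32(10), np.int32(9), np.int32(67)], [np.int32(414), np.int32(138), np.int32(49), np.int32(41), np.int32(748)]]
p_scene [[np.int32(280), np.int32(125), np.int32(52), np.int32(28), np.int32(548)], [np.int32(414), np.int32(138), np.int32(50), np.int32(41), np.int32(723)]]
```

View pics/red.png

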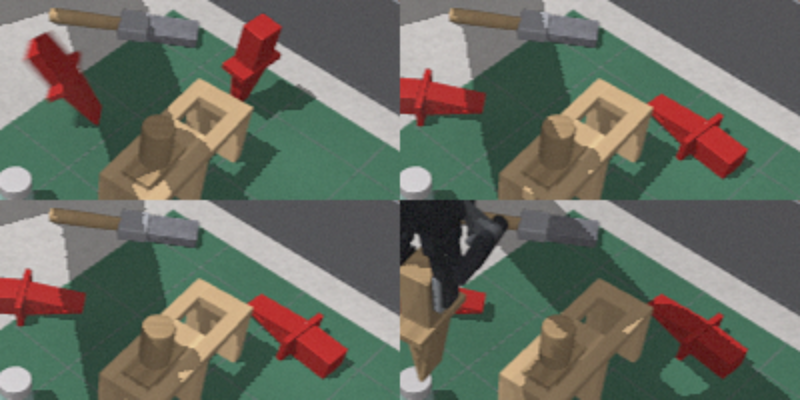

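Both look-alikes were balanced on narrow tips. The left one was already falling in the t=5.2 s frame and both were down by 6.8 s, while the arm was at the form, so I leave them. Neither blocks the slot.

```bash
python3 -m pendant '[0,0,0,0.009,-0.002,0.06,0, 0,0,0,0.009,-0.002,0.18,0, 0,0,0,0.009,-0.002,0.28,0, 0,0,0,0.009,-0.002,0.34,0, 0,0,0,0.009,-0.002,0.37,0, 0,0,0,0.009,-0.002,0.4,0, 0,0,0,0.009,-0.002,0.43,0, 0,0,0,0.009,-0.002,0.46,0, 0,0,0,0.009,-0.002,0.485,0, 0,0,0,0.009,-0.002,0.5,0, 0,0,0,0.009,-0.002,0.51,0, 0,0,0,0.009,-0.002,0.51,0]'
```

```text
t: 18.75
tool_pos: [0.539, 0.2493, 0.1097]
tool_rot: [-2.098, -2.338, 0.0]
contact_force: [0.7, -0.4, -1.6]
opening: 0.0287
grip_force: 89.8
```

```bash
python3 -m pendant '[0,0,0,0,0,0.004,0, 0,0,0,0,0,0.005,0, 0,0,0,0,0,0.005,0.45, 0,0,0,0,0,0.005,0.65, 0,0,0,0,0,0.005,0.65, 0,0,0,0,0,0.005,0.65, 0,0,0,0,0,-0.05,0.65, 0,0,0,0,0,-0.2,0.65, 0,0,0,0,0,-0.35,0.65, 0,0,0,0,0,-0.5,0.65, 0,0,0,0,0,-0.5,0.65]'
python3 - <<'E'
from h import *
import meas
meas.main("scene",(0,0,1,1),(325,110,425,220)); meas.main("side",(0,0,1,1),(285,115,355,200))
for n in ("scene","side"):
    d,R,t=cam(n); save(d,f"pics/e_{n}.png")
a=cv2.imread('pics/e_scene.png')[80:230,290:490]; b=cv2.imread('pics/e_side.png')[90:240,220:420]
cv2.imwrite('pics/e.png',cv2.resize(cv2.hconcat([a,b]),(800,300)))
E
python3 gap.py g6 | grep -E " -?75 r"
```

```text
t: 20.12
tool_pos: [0.5416, 0.2501, 0.2673]
tool_rot: [2.094, 2.334, 0.016]
contact_force: [0.3, 0.2, 0.8]
opening: 0.0558
grip_force: 0.0
scene stand[339 133  77  62] 1147 c [543.  203.2] size [ 72.5 181.9] long axis deg 95.82 z 83.7
scene handles[385 121  21  20] 270 c [538.9 249.7] size [30.1 35.2] long axis deg 97.4 z 140.7
scene handles[360 147  18  18] 253 c [547.8 158.8] size [32.9 31. ] long axis deg 88.56 z 140.6
side stand[292 140  53  37] 530 c [543.  199.8] size [ 74.  182.8] long axis deg 96.77 z 85.0
side handles[301 124  15  14] 147 c [537.8 246.4] size [30.3 36.5] long axis deg 94.42 z 141.1
side handles[318 142  13  12] 137 c [547.1 155.8] size [31.3 31.3] long axis deg 156.95 z 140.3
scene 75 right -62.7 -13.0 left 18.8 68.8
scene -75 right -62.7 -10.9 left 19.6 68.9
side 75 right -64.2 -13.6 left 15.4 68.2
side -75 right -63.5 -14.8 left 17.2 67.6
```

View pics/e.png

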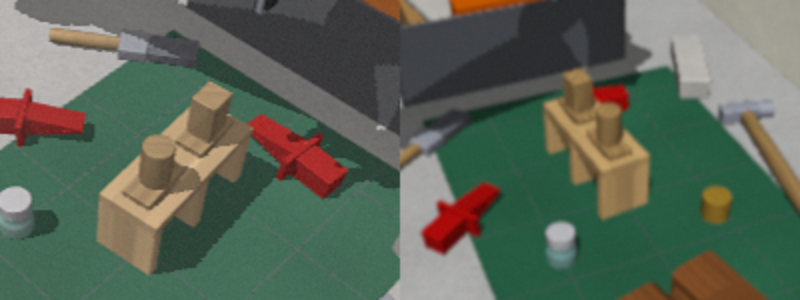

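The wedge sits upright in its own slot (crop (210,110)) at its starting height, and the gripper is clear. The seam stands about 16 mm open at both ends.

```bash
python3 -c "
from station import ctrl
print(ctrl.finish_job())"
```

```text
the job is handed in; nothing more can be done
None
```

I handed the job in at about 20 s: the seam stands about 16 mm open at both ends, worked up in turn (about 7, 7.5, 16, 16 mm), and the wedge is back in its own slot; the two red look-alikes, which stood on their tips, toppled around 5–7 s while the arm was at the form, and I left them lying.

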